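Set up a bottle under a swivel water spout

TASK

Get the water dispenser ready to fill: set (not drop) the open wide-mouth bottle gently upright on the middle of the raised round stand, and push the dispenser's swivel spout round until its outlet is over the middle of the bottle's mouth. Do not tip the bottle over, leave the other things on the bench where they are, and let go of everything.

Things in the scene. Friction and masses are not known exactly. Their poses are not given: they have to be found in the camera images.
- bottle: Open, empty white plastic wide-mouth bottle (loose, about 0.12 kg). Body 70 mm diameter up to 78 mm, shoulder, then a straight neck 50 mm diameter from 94 to 125 mm height (rim); mouth 42 mm wide, walls 4 mm. Origin: centre of its underside, z along its axis. Starts upright on the bench to the robot's left or right. Grip the neck from above.
- mouth (a point): Centre of the bottle's mouth, at rim height, 125 mm above the bottle's underside.
- stand_top (a point): Centre of the upper face of the bottle stand: flat steel disc, 90 mm diameter, 6 mm thick, its top 40 mm above the bench, on a white 56 mm pedestal; fixed, 140 mm from the pivot axis, so the outlet can pass over its centre. The open grey drain cup on the other side is not the stand.
- pivot (a point): Point on the vertical turning axis of the spout, at the underside of its hub, 195 mm above the bench, on top of a 40 mm thick aluminium column with a white 110 mm round foot. The hub is a white cylinder 68 mm in diameter, from 195 to 235 mm above the bench.
- outlet (a point): Centre of the lower end of the spout's grey nozzle (18 mm diameter), 140 mm out from the pivot axis, 183 mm above the bench (18 mm above a bottle on the stand). It hangs from the straight white spout arm: a level bar 28 mm wide, 25 mm high, 200 to 225 mm above the bench, reaching 150 mm out from the pivot axis. The spout faces from pivot to outlet.
- spout (a joint): Angle of the spout about the vertical pivot axis, rad, growing counter-clockwise from above, -1.9 to 1.9; 0 is the tower's front, which faces the robot's side of the bench, turned up to 0.35 rad either way. The stand lies near 1.2 or -1.2. Turns stiffly (about 0.2 N m, 2 N at 100 mm out), no detent or stop at the stand, stays where it is left.
- cartridge: Bystander: spare grey filter cartridge standing on the bench, closed, 72 mm diameter, 158 mm tall with a thin spigot on top (loose). Origin: centre of its underside.
- reagent: Bystander: capped amber bottle, 66 mm diameter, 150 mm tall (loose). Origin: centre of its underside.
- glovebox: Bystander: cardboard box lying on the bench, 120 x 220 x 70 mm high, fixed. Origin: centre of its underside.
- drain: Bystander: low open grey drain cup, 80 mm wide, 35 mm high, fixed to the bench on the other side of the tower from the stand. Origin: centre of its underside.

How it is judged:
At the end, for the whole second after the job is handed in: The bottle stands upright (within 0.08 rad) and at rest on the raised stand, its axis within 20 mm of the stand's centre; the spout is at rest with the centre of its outlet within 16 mm, seen from above, of the centre of the bottle's mouth (horizontal distance between bottle and stand_top below 0.02 m and height (world z) of bottle between 0.036 and 0.045 m and angle between bottle's own z axis and vertical below 0.08 rad and linear speed of bottle below 0.02 m/s and horizontal distance between outlet and mouth below 0.016 m and velocity of joint spout between -0.05 and 0.05 rad/s); the robot touches nothing.
It fails at once if the bottle is tipped over (angle between bottle's own z axis and vertical above 0.6 rad).
It fails at once if the bottle is dropped (falls free of the fingers faster than 0.5 m/s, a drop of about 13 mm) (contact force between the fingers and bottle below 0.05 N and linear speed of bottle above 0.5 m/s).
It fails at once if the filter cartridge is moved more than 25 mm (distance of cartridge from where it was at the start of the episode above 0.025 m).
It fails at once if the capped bottle is moved more than 25 mm (distance of reagent from where it was at the start of the episode above 0.025 m).
It also fails if it takes over 64 s, if anything falls off the work surface, if the arm or the gripper's body presses on something with over 40 N, if the wrist force passes 120 N, or if a joint passes its speed limit or range.

ROBOT

A 6-joint arm with a two-finger parallel gripper is mounted at the origin on the work surface. World frame = base frame: x ahead of the robot, y to its left, z up, the work surface at z = 0. Lengths are in m, angles in rad, forces in N, time in s.
With the tool pointing down it reaches from about 0.275 to 0.85 m from the base axis. Payload 5.2 kg.
Tool frame: the origin (TCP) lies at the very end of the fingers, on their centre line; the grasp point (between the pads) lies 19 mm behind it; z points along the fingers, y is the line along which they close (so a half turn about z gives the same grasp; the last joint's range is limited). The gripper opens to 85 mm and grips with 20 to 120 N. Pads are 22 mm wide; open, the fingers measure 114 mm over their backs; the gripper's body (76 mm by 85 mm) begins 54 mm behind the grasp point. The pads swing forward as they close: fully open they stand 13 mm farther back than shut.
Start: joints at [1.111, 0.259, 1.535, -0, 1.348, -0.203], TCP at [0.14, 0.532, 0.197] pointing down, gripper open.
Joint ranges: [-3.14, 3.14], [-0.91, 2.08], [0.19, 2.58], [-1.22, 4.36], [0.22, 2.71], [-3.12, 3.12]. Speed limits (rad/s): [2.57, 2.57, 3.14, 3.14, 3.14, 3.14].

INTERFACE

Orientations are given as a 3x3 rotation matrix whose columns are the frame's x, y, z axes.
In Python, from workcell import bot gives the robot as it stands.
- The arm moves only by the tool step_hand, called after "Call:" by a JSON object that holds its "method" and its "body". Schema: {"type":"object","properties":{"plan":{"type":"array","items":{"type":"array","prefixItems":[{"type":"array","items":{"type":"number"},"minItems":3,"maxItems":3},{"type":"number"},{"type":"number"}],"minItems":3,"maxItems":3},"minItems":1,"maxItems":20},"force":{"type":"number"},"only":{"type":"string"},"quiet":{"type":"boolean"},"lines":{"type":"string"}},"required":["plan"],"additionalProperties":false}. plan is a list of rows, 1 to 20 of them, each written [[dx, dy, dz], turn, opening]: dx, dy, dz in m, then a turn about the tool's z in rad, then the finger opening in m; each row shifts and turns the commanded pose from where the row before left it, along the tool's axes as they then stand; what a row does not reach is not made up. A row lasts 1/12 s, in which the tool goes at most 0.0417 m and 0.125 rad, less where a joint would pass 70% of its speed; a pose out of reach is approached as far as the arm can. The fingers move at their own pace and stop on an object; force is the grip in N (left out, the last holds). Time passes only in rows, so rows that do not move let the fingers close. The tool returns the time, the measured TCP pose, the force, the opening and the grip force at its end. only (a regular expression) keeps the lines of the reply that match it, lines (a string "A,B") keeps lines A to B, and quiet returns only ok. Input that does not fit is refused with a message, and nothing moves.
- bot.state(): the state, without advancing time (a new reading comes with each control period).
- bot.get_image(name): name is "scene" or "top" or "wrist"; returns a dict with "img" (420x560x3 uint8, blue, green, red), "mtx" (3x3 intrinsics, pixels), "eye" and "attitude" of the camera in the world; the wrist camera has in their place "tool_from_camera" (4x4, takes a point from camera to tool coordinates, whose origin is the TCP and whose axes are the flange's). Camera axes: x right, y down, z forward; pixel columns grow to the right and rows downward; lengths in m; the calibration is good to about 2 mm. A picture is of the moment at which its call begins: read the wrist's pose just before it. There is no depth.
- bot.job_done(): hands the job in; it is judged then, once.
The state is a dict: "clock": time; "joint_pos": joint angles; "joint_velocities": joint speeds; "joint_torque": joint torques, N m; "eef_pos": TCP position; "tcp_rot": TCP orientation; "force": force on the tool from outside, world axes, zero at the start; "ft_torque": the same for the moment, N m; "width": finger opening in m; "finger_force": force on a finger pad.
Only numpy, scipy, OpenCV 4.12 (cv2) and the standard library are available. Lean on these libraries where they do the work, as an engineer would, in place of code of your own. Each camera call takes 0.05 s, during which the arm holds its last target. There are 200 camera calls.

## Working session

There is one attempt and no reset: what is moved stays moved. The work goes in short steps, Python scripts to look and compute and a tool call to move; the robot and the scene stay as the last step left them, time stands still between calls to the robot, and variables do not carry over. Pictures are saved under pics/ and viewed, at most 10 in all, crops included, and the job is handed in when it is done.

```bash
ls; mkdir -p pics
```

Create h.py:
```python
import numpy as np, cv2
from workcell import bot
def ray(im,uv):
    d=np.linalg.inv(im['mtx'])@np.array([uv[0],uv[1],1.]); return np.array(im['eye']),np.array(im['attitude'])@d
def onz(im,uv,z):
    e,d=ray(im,uv); return e+d*(z-e[2])/d[2]
def proj(im,p):
    c=np.array(im['mtx'])@(np.array(im['attitude']).T@(np.array(p)-np.array(im['eye']))); return c[:2]/c[2]
def tri(a,ua,b,ub):
    A=[];B=[]
    for im,u in((a,ua),(b,ub)):
        e,d=ray(im,u); d=d/np.linalg.norm(d); P=np.eye(3)-np.outer(d,d); A.append(P);B.append(P@e)
    return np.linalg.lstsq(np.vstack(A),np.hstack(B),rcond=None)[0]
```

Run:
```python
from h import *
import pickle
d={}
for n in("scene","top"):
    im=bot.get_image(n); cv2.imwrite(f"pics/{n}.png",im['img']); d[n]=im
    print(n,im['eye'],np.round(im['attitude'],3).tolist(),im['mtx'][0][0])
pickle.dump(d,open('d0.pkl','wb'))
s=bot.state(); print(s['tcp_rot'],s['eef_pos'],s['clock'])
```

```text
pics
workcell.py
scene [1.13540023 0.58529783 1.17369973] [[-0.737, 0.516, -0.436], [0.675, 0.566, -0.472], [0.003, -0.642, -0.766]] 458.90824410886273
top [ 0.4845359  -0.03960062  1.0927399 ] [[0.005, -0.998, 0.061], [-1.0, -0.003, 0.029], [-0.028, -0.061, -0.998]] 429.7105802679341
[[-9.67207677e-01  2.53985723e-01 -7.50111116e-04]
 [ 2.53986592e-01  9.67206598e-01 -1.48581957e-03]
 [ 3.48135463e-04 -1.62761426e-03 -9.99998615e-01]] [0.13941985 0.53148187 0.1961546 ] 0.1
```

View pics/scene.png

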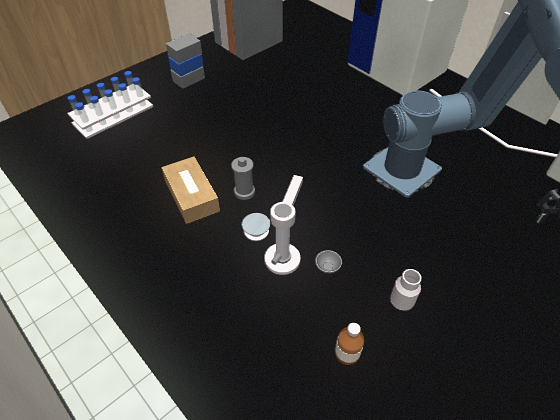

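View pics/top.png

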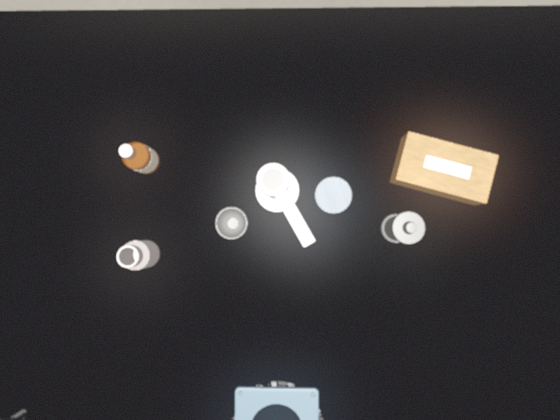

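The scene view shows the bottle mouth near (411,277), stand disc (256,225), hub (283,211), spout running to (298,178) and cartridge (243,178). In the top view the mouth is at (127,256), stand (333,195), hub (273,178), spout tip (308,242), cartridge (409,228) and reagent (127,151).

Run:
```python
from h import *
import pickle
d=pickle.load(open('d0.pkl','rb')); s,t=d['scene'],d['top']
def rough(n,us,ut): print(n,np.round(tri(s,us,t,ut),3))
rough('mouth',(411,277),(127,256));rough('stand',(256,225),(333,195));rough('hub',(283,211),(273,178));rough('cart',(242.5,162),(410,228))
c=[]
for n,im,(u,v,r) in (('scene',s,(411,277,30)),('scene',s,(256,225,30)),('top',t,(127,256,35)),('top',t,(333,195,35)),('top',t,(273,178,40))):
    c.append(cv2.resize(im['img'][v-30:v+30,u-30:u+30],(260,260),interpolation=cv2.INTER_NEAREST))
c.append(cv2.resize(s['img'][211-40:211+20,283-30:283+30],(260,260),interpolation=cv2.INTER_NEAREST))
cv2.imwrite('pics/c.png',np.vstack([np.hstack(c[:3]),np.hstack(c[3:])]))
```

```text
mouth [0.429 0.338 0.119]
stand [ 0.577 -0.137  0.027]
hub [0.593 0.003 0.231]
cart [ 0.494 -0.295  0.138]
```

View pics/c.png

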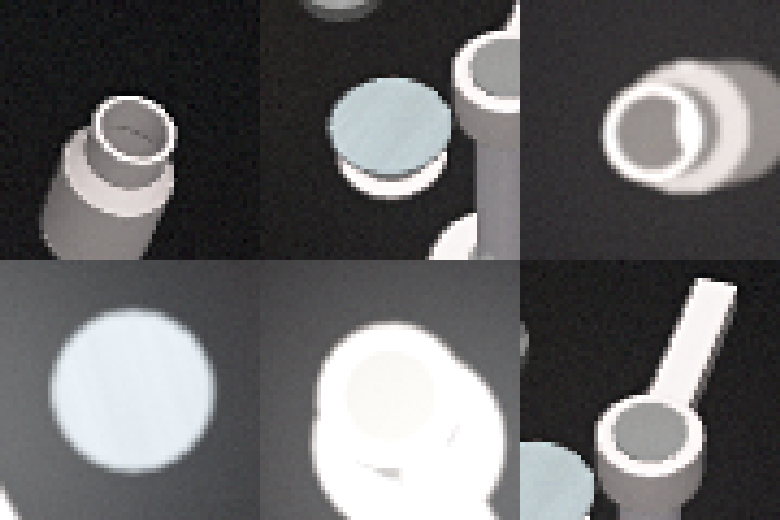

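The crops are sharp enough. Rim ellipse centres: mouth scene (411.4,276.5) and top (127,256). Disc: scene (255.7,223.3) and top (333,194.5). Hub cap: scene (282.5,210.2) and top (272.5,178). Refining these to 3D.

Run:
```python
from h import *
import pickle
d=pickle.load(open('d0.pkl','rb')); s,t=d['scene'],d['top']
for n,us,ut,z in (('mouth',(411.4,276.5),(127,256),.125),('stand',(255.7,223.3),(333,194.5),.04),('hub',(282.5,210.2),(272.5,178),.235)):
    print(n,np.round(tri(s,us,t,ut),4),'at z',np.round(onz(s,us,z),4),np.round(onz(t,ut,z),4))
# disc by mask
for im,c in((s,(256,223)),(t,(333,194))):
    hsv=cv2.cvtColor(im['img'],cv2.COLOR_BGR2HSV); m=((hsv[...,2]>110)).astype(np.uint8)
    if im is s: m=((hsv[...,1]>25)&(hsv[...,2]>110)&(hsv[...,0]>80)&(hsv[...,0]<125)).astype(np.uint8)
    n,l,st,ce=cv2.connectedComponentsWithStats(m); k=l[c[1],c[0]]; print('disc',ce[k],st[k],onz(im,ce[k],.04))
# spout arm tip end in both
m=(t['img'].min(2)>200).astype(np.uint8)[215:260,285:330]; cs=max(cv2.findContours(m,0,1)[0],key=cv2.contourArea)
print('top rect',cv2.minAreaRect(cs), (cv2.boxPoints(cv2.minAreaRect(cs))+[285,215]).tolist())
m=(s['img'].min(2)>200).astype(np.uint8)[170:197,280:310]; cs=max(cv2.findContours(m,0,1)[0],key=cv2.contourArea)
b=cv2.boxPoints(cv2.minAreaRect(cs))+[280,170]; print('scene',b.tolist())
for p in b: print(np.round(onz(s,p,.225),4))
for p in (cv2.boxPoints(cv2.minAreaRect(max(cv2.findContours((t['img'].min(2)>200).astype(np.uint8)[215:260,285:330],0,1)[0],key=cv2.contourArea)))+[285,215]): print('T',np.round(onz(t,p,.225),4))
```

```text
mouth [0.4291 0.3383 0.1209] at z [0.4311 0.3397 0.125 ] [0.4299 0.336  0.125 ]
stand [ 0.5777 -0.1364  0.0362] at z [ 0.5785 -0.1328  0.04  ] [ 0.5784 -0.1372  0.04  ]
hub [0.5929 0.0033 0.2345] at z [0.592  0.0049 0.235 ] [0.594 0.002 0.235]
disc [277.67237982 210.95253917] [     0      0    560    420 231454] [ 0.49285174 -0.12379329  0.04      ]
disc [332.860601   194.70617696] [ 314  176   39   39 1198] [ 0.57788351 -0.13689433  0.04      ]
top rect ((15.269229888916016, 12.846153259277344), (37.45848846435547, 14.263994216918945), 60.2551155090332) [[284.7846145629883, 215.12307739257812], [297.169228553772, 208.0461540222168], [315.75384521484375, 240.56922912597656], [303.3692321777344, 247.6461524963379]]
scene [[284.9999990463257, 196.00000381469727], [294.26035594940186, 173.77514696121216], [302.4260368347168, 177.1775131225586], [293.16568088531494, 199.40237045288086]]
[ 0.546  -0.0346  0.225 ]
[ 0.4671 -0.0801  0.225 ]
[ 0.4592 -0.0543  0.225 ]
[ 0.5379 -0.0101  0.225 ]
T [ 0.5198 -0.0228  0.225 ]
T [ 0.5342 -0.0478  0.225 ]
T [ 0.4689 -0.0853  0.225 ]
T [ 0.4546 -0.0605  0.225 ]
```

Averaged positions are mouth (0.430,0.338), stand (0.578,-0.136) and pivot (0.593,0.0035). Hub to stand comes out at 140 mm, as the text says. The spout points at about -151° and has to turn CCW to about -96°. I'll align the tool with the world axes and go above the bottle.

Call:
{"method": "step_hand", "body": {"plan": [[[0, 0, 0], -0.086, 0.085], [[0, 0, 0], -0.086, 0.085], [[0, 0, 0], -0.085, 0.085], [[-0.029, -0.019, 0], 0, 0.085], [[-0.029, -0.019, 0], 0, 0.085], [[-0.029, -0.019, 0], 0, 0.085], [[-0.029, -0.019, 0], 0, 0.085], [[-0.029, -0.019, 0], 0, 0.085], [[-0.029, -0.019, 0], 0, 0.085], [[-0.029, -0.019, 0], 0, 0.085], [[-0.029, -0.019, 0], 0, 0.085], [[-0.029, -0.019, 0], 0, 0.085], [[0, 0, 0], 0, 0.085], [[0, 0, 0], 0, 0.085]], "force": 30}}

```text
clock: 1.27
eef_pos: [0.4019, 0.3597, 0.1962]
tcp_rot: [[-1.0, 0.004, -0.001], [0.004, 1.0, -0.001], [0.001, -0.001, -1.0]]
force: [-0.6, 0.7, -0.2]
width: 0.085
finger_force: 0.0
```

Run:
```python
from h import *
s=bot.state(); print(s['eef_pos'],np.round(s['tcp_rot'],4).tolist(),s['joint_pos'])
im=bot.get_image('wrist'); cv2.imwrite('pics/w1.png',im['img'])
T=np.eye(4);T[:3,:3]=s['tcp_rot'];T[:3,3]=s['eef_pos']; T=T@np.array(im['tool_from_camera'])
im['eye']=T[:3,3];im['attitude']=T[:3,:3]; print(T[:3,3],'mouth px',proj(im,(.43,.338,.125)))
import pickle;pickle.dump(im,open('w1.pkl','wb'))
```

```text
[0.40188629 0.35971335 0.19623904] [[-1.0, 0.0036, -0.0011], [0.0036, 1.0, -0.0006], [0.0011, -0.0006, -1.0]] [ 5.23129931e-01  2.40778994e-01  1.56035363e+00  6.67137902e-05
  1.34172607e+00 -1.04412750e+00]
[0.33132769 0.36040909 0.37315701] mouth px [246.64351831 245.35664082]
```

View pics/w1.png

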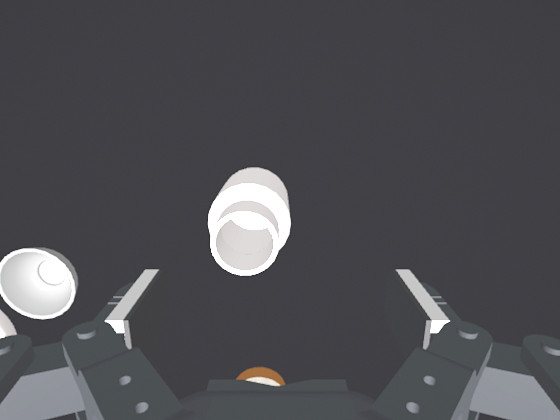

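The wrist view shows the rim ellipse at about (245,240), against (247,245) predicted, so the estimate holds to ~3 mm: mouth ≈ (0.428,0.338). Now I centre, descend and grip.

Call:
{"method": "step_hand", "body": {"plan": [[[-0.0135, -0.011, 0], 0, 0.085], [[-0.0135, -0.011, 0], 0, 0.085], [[0, 0, 0], 0, 0.085], [[0, 0, 0.02], 0, 0.085], [[0, 0, 0.02], 0, 0.085], [[0, 0, 0.02], 0, 0.085], [[0, 0, 0.02], 0, 0.085], [[0, 0, 0.01], 0, 0.085], [[0, 0, 0.008], 0, 0.085], [[0, 0, 0], 0, 0.085], [[0, 0, 0], 0, 0.085]]}}

```text
clock: 2.23
eef_pos: [0.4275, 0.3396, 0.0993]
tcp_rot: [[-1.0, -0.001, 0.0], [-0.001, 1.0, 0.0], [-0.0, 0.0, -1.0]]
force: [1.0, 0.9, 0.4]
width: 0.085
finger_force: 0.0
```

Call:
{"method": "step_hand", "body": {"plan": [[[0, 0, 0], 0, 0.04], [[0, 0, 0], 0, 0.04], [[0, 0, 0], 0, 0.04], [[0, 0, 0], 0, 0.04], [[0, 0, 0], 0, 0.04], [[0, 0, 0], 0, 0.04], [[0, 0, 0], 0, 0.04], [[0, 0, 0], 0, 0.04], [[0, 0, 0], 0, 0.04], [[0, 0, 0], 0, 0.04]], "force": 30}}

```text
clock: 3.07
eef_pos: [0.4277, 0.339, 0.0989]
tcp_rot: [[-1.0, -0.0, -0.0], [-0.0, 1.0, -0.0], [0.0, -0.0, -1.0]]
force: [-0.4, 0.1, -0.1]
width: 0.0398
finger_force: 0.0
```

Run:
```python
from h import *
im=bot.get_image('wrist'); sc=bot.get_image('scene')
cv2.imwrite('pics/w2.png',np.hstack([cv2.resize(im['img'],(400,300)),cv2.resize(sc['img'][220:340,340:500],(400,300))]))
```

```text
(no output)
```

View pics/w2.png

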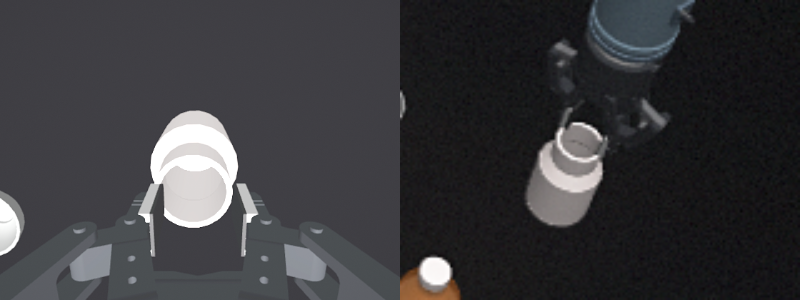

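Run:
```python
from h import *
import pickle
s=bot.state(); im=bot.get_image('wrist'); sc=bot.get_image('scene')
T=np.eye(4);T[:3,:3]=s['tcp_rot'];T[:3,3]=s['eef_pos']; T=T@np.array(im['tool_from_camera'])
im['eye']=T[:3,3];im['attitude']=T[:3,:3]
w1=pickle.load(open('w1.pkl','rb'))
print('tri scene/wrist2',tri(sc,(411.6,276.8),im,(272,268)))
print('tri w1/w2',tri(w1,(245,240),im,(272,268)),'tri w1/scene',tri(w1,(245,240),sc,(411.6,276.8)))
e=s['eef_pos']
for n,p in(('tcp',e),('padL',e+[0,-.02,0]),('padR',e+[0,.02,0]),('padR+11',e+[.011,.02,0]),('padR-11',e+[-.011,.02,0]),('padRup',e+[0,.02,.04])): print(n,'wrist',proj(im,p)*300/420,'scene',(proj(sc,p)-[340,220])*2.5)
print(s['eef_pos'],s['width'],s['finger_force'])
for z in (.1,.125): print('rim centre at',z,onz(im,(272,268),z))
```

```text
tri scene/wrist2 [0.42928383 0.33844512 0.12148697]
tri w1/w2 [0.42127225 0.33774938 0.13822901] tri w1/scene [0.42775115 0.33785634 0.1193741 ]
tcp wrist [197.40522592 175.45957392] scene [174.58923248 151.897643  ]
padL wrist [169.62188197 175.45851688] scene [159.83491343 140.28361808]
padR wrist [225.19143782 175.46063107] scene [189.56846306 163.68870952]
padR+11 wrist [224.75775976 189.49293769] scene [183.3429023  169.67651007]
padR-11 wrist [225.63933382 160.96828166] scene [195.74605405 157.74704672]
padRup wrist [232.14235635 201.48270568] scene [198.27778265 143.91602443]
[0.42770641 0.33904232 0.09889509] 0.040333447206889646 0.0
rim centre at 0.1 [0.43973283 0.33676575 0.1       ]
rim centre at 0.125 [0.42795601 0.33713603 0.125     ]
```

The bottle hasn't moved: its rim is still at (0.428,0.338,~0.121), and the pads appear to straddle the neck. But the width reads 0.040 with no force. I'll command a tighter close to see whether the fingers stop on the neck.

Call:
{"method": "step_hand", "body": {"plan": [[[0, 0, 0], 0, 0.03], [[0, 0, 0], 0, 0.03], [[0, 0, 0], 0, 0.03], [[0, 0, 0], 0, 0.03], [[0, 0, 0], 0, 0.03], [[0, 0, 0], 0, 0.03]], "force": 30}}

```text
clock: 3.77
eef_pos: [0.4277, 0.339, 0.0989]
tcp_rot: [[-1.0, -0.0, 0.0], [-0.0, 1.0, 0.0], [-0.0, 0.0, -1.0]]
force: [-0.2, 0.6, -0.5]
width: 0.0303
finger_force: 0.0
```

Run:
```python
from h import *
im=bot.get_image('wrist'); sc=bot.get_image('scene')
cv2.imwrite('pics/w3.png',np.hstack([cv2.resize(im['img'][200:420,160:400],(440,403)),cv2.resize(sc['img'][240:310,380:440],(345,403),interpolation=cv2.INTER_CUBIC)]))
```

```text
(no output)
```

View pics/w3.png

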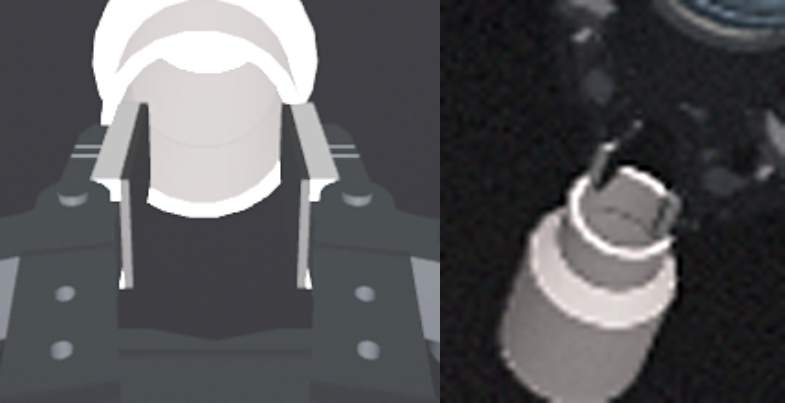

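Run:
```python
from h import *
s=bot.state(); im=bot.get_image('wrist'); sc=bot.get_image('scene')
T=np.eye(4);T[:3,:3]=s['tcp_rot'];T[:3,3]=s['eef_pos']; T=T@np.array(im['tool_from_camera'])
im['eye']=T[:3,3];im['attitude']=T[:3,:3]
for a,b in (((240.7,256.2),(407.8,273)),((313.9,256.2),(419,280))):
    print(tri(im,a,sc,b), onz(im,a,.1), onz(im,a,.13))
print(np.round(np.array(im['tool_from_camera']),3).tolist(),s['eef_pos'],s['width'])
```

```text
[0.42493756 0.3236952  0.11841351] [0.4331307  0.32063108 0.1       ] [0.42012987 0.3238257  0.13      ]
[0.4232281  0.3576573  0.12171375] [0.4331299  0.35836116 0.1       ] [0.42012921 0.35511591 0.13      ]
[[-0.0, -0.961, -0.278, 0.071], [1.0, -0.0, -0.001, 0.0], [0.0, -0.278, 0.961, -0.177], [0.0, 0.0, 0.0, 1.0]] [0.42772677 0.33901742 0.09892912] 0.029844038545559465
```

Triangulated, the pad tips stand at about z 0.12–0.13, just above the rim and ~25 mm higher than the reported TCP. So they closed above the mouth. I'll open, go lower and close again, checking the width: about 0.050 means the neck, more means the shoulder.

Call:
{"method": "step_hand", "body": {"plan": [[[0, 0, 0], 0, 0.085], [[0, 0, 0], 0, 0.085], [[0, 0, 0], 0, 0.085], [[0, 0, 0], 0, 0.085], [[0, 0, 0], 0, 0.085], [[0, 0, 0], 0, 0.085], [[0, 0, 0], 0, 0.085], [[0, 0, 0], 0, 0.085], [[0, 0, 0.01], 0, 0.085], [[0, 0, 0.01], 0, 0.085], [[0, 0, 0], 0, 0.085]]}}

```text
clock: 4.88
eef_pos: [0.426, 0.3381, 0.0762]
tcp_rot: [[-1.0, -0.0, -0.004], [-0.0, 1.0, -0.002], [0.004, -0.002, -1.0]]
force: [0.5, 0.1, -1.1]
width: 0.0851
finger_force: 0.0
```

Call:
{"method": "step_hand", "body": {"plan": [[[0, 0, 0], 0, 0.04], [[0, 0, 0], 0, 0.04], [[0, 0, 0], 0, 0.04], [[0, 0, 0], 0, 0.04], [[0, 0, 0], 0, 0.04], [[0, 0, 0], 0, 0.04], [[0, 0, 0], 0, 0.04], [[0, 0, 0], 0, 0.04], [[0, 0, 0], 0, 0.04], [[0, 0, 0], 0, 0.04], [[0, 0, 0], 0, 0.04]], "force": 30}}

```text
clock: 5.8
eef_pos: [0.4281, 0.3391, 0.0793]
tcp_rot: [[-1.0, -0.0, 0.001], [-0.0, 1.0, 0.0], [-0.001, 0.0, -1.0]]
force: [0.6, -1.9, 6.5]
width: 0.0497
finger_force: 31.7
```
Good: gripped, width .0497. Force z 6.5 - upward on tool: pads swing down while closing and... ok maybe rim/shoulder pushing. Fine.

Gripped: width 0.050, force 32 N, with the bottle's underside on the bench at TCP 0.079. Now I lift it, carry it high over the spout, then check.

Call:
{"method": "step_hand", "body": {"plan": [[[0, 0, -0.01], 0, 0.04], [[0, 0, -0.02], 0, 0.04], [[0, 0, -0.03], 0, 0.04], [[0, 0, -0.03], 0, 0.04], [[0, 0, -0.03], 0, 0.04], [[0, 0, -0.03], 0, 0.04], [[0, 0, -0.03], 0, 0.04], [[0, 0, -0.03], 0, 0.04], [[0, 0, -0.03], 0, 0.04], [[0, 0, -0.03], 0, 0.04], [[0, 0, -0.02], 0, 0.04], [[0, 0, 0], 0, 0.04]]}}

```text
clock: 6.8
eef_pos: [0.4288, 0.3399, 0.3742]
tcp_rot: [[-1.0, -0.0, 0.007], [-0.0, 1.0, 0.004], [-0.007, 0.004, -1.0]]
force: [0.4, 0.1, -0.8]
width: 0.0499
finger_force: 31.4
```

Call:
{"method": "step_hand", "body": {"plan": [[[0, -0.01, 0], 0, 0.04], [[-0.01, -0.03, 0], 0, 0.04], [[-0.01, -0.03, 0], 0, 0.04], [[-0.01, -0.03, 0], 0, 0.04], [[-0.01, -0.03, 0], 0, 0.04], [[-0.01, -0.03, 0], 0, 0.04], [[-0.01, -0.03, 0], 0, 0.04], [[-0.01, -0.03, 0], 0, 0.04], [[-0.01, -0.03, 0], 0, 0.04], [[-0.01, -0.03, 0], 0, 0.04], [[-0.01, -0.03, 0], 0, 0.04], [[-0.01, -0.03, 0], 0, 0.04], [[-0.01, -0.03, 0], 0, 0.04], [[-0.01, -0.03, 0], 0, 0.04], [[-0.01, -0.03, 0], 0, 0.04], [[-0.01, -0.03, 0], 0, 0.04], [[0, -0.015, 0], 0, 0.04], [[0, 0, 0], 0, 0.04], [[0, 0, 0], 0, 0.04], [[0, 0, 0], 0, 0.04]]}}

```text
clock: 8.47
eef_pos: [0.577, -0.135, 0.3682]
tcp_rot: [[-1.0, -0.0, -0.002], [-0.0, 1.0, 0.001], [0.002, 0.001, -1.0]]
force: [-0.5, -0.0, -0.7]
width: 0.0498
finger_force: 31.4
```

Call:
{"method": "step_hand", "body": {"plan": [[[0, 0, 0.02], 0, 0.04], [[0, 0, 0.02], 0, 0.04], [[0, 0, 0.02], 0, 0.04], [[0, 0, 0.02], 0, 0.04], [[0, 0, 0.02], 0, 0.04], [[0, 0, 0.02], 0, 0.04], [[0, 0, 0.02], 0, 0.04], [[0, 0, 0.02], 0, 0.04], [[0, 0, 0.02], 0, 0.04], [[0, 0, 0.02], 0, 0.04], [[0, 0, 0.02], 0, 0.04], [[0, 0, 0], 0, 0.04], [[0, 0, 0], 0, 0.04], [[0, 0, 0], 0, 0.04]]}}

```text
clock: 9.63
eef_pos: [0.5784, -0.1353, 0.1504]
tcp_rot: [[-1.0, -0.001, 0.002], [-0.001, 1.0, -0.001], [-0.002, -0.001, -1.0]]
force: [0.9, -0.7, -1.4]
width: 0.0496
finger_force: 31.5
```

Run:
```python
from h import *
s=bot.state();print(s['eef_pos'])
sc=bot.get_image('scene');t=bot.get_image('top')
cv2.imwrite('pics/p1.png',np.hstack([cv2.resize(sc['img'][130:290,200:350],(375,400)),cv2.resize(t['img'][130:290,250:400],(375,400))]))
```

```text
[ 0.57841947 -0.13525828  0.15040638]
```

View pics/p1.png

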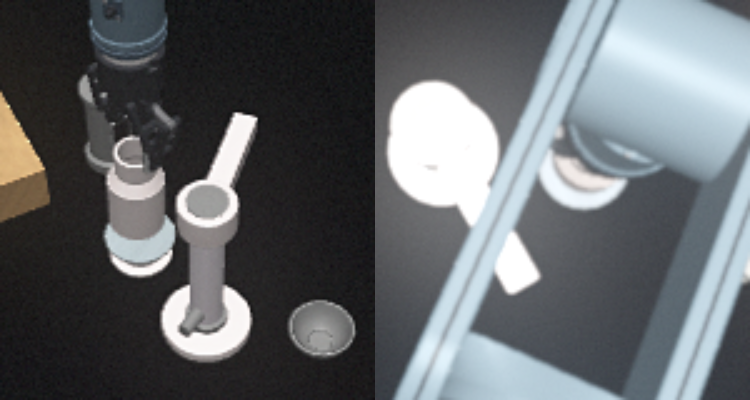

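The bottle hangs centred above the disc, and the spout is untouched with clearance. Setting it down slowly.

Call:
{"method": "step_hand", "body": {"plan": [[[0, 0, 0.01], 0, 0.04], [[0, 0, 0.008], 0, 0.04], [[0, 0, 0.004], 0, 0.04], [[0, 0, 0.002], 0, 0.04], [[0, 0, 0.002], 0, 0.04], [[0, 0, 0], 0, 0.04], [[0, 0, 0.002], 0, 0.04], [[0, 0, 0], 0, 0.04], [[0, 0, 0], 0, 0.04]]}}

```text
clock: 10.48
eef_pos: [0.5779, -0.136, 0.121]
tcp_rot: [[-1.0, -0.0, 0.0], [-0.0, 1.0, -0.0], [-0.0, -0.0, -1.0]]
force: [-0.4, -0.1, -0.9]
width: 0.0501
finger_force: 31.5
```

Call:
{"method": "step_hand", "body": {"plan": [[[0, 0, 0.001], 0, 0.04], [[0, 0, 0.001], 0, 0.04], [[0, 0, 0], 0, 0.04], [[0, 0, 0], 0, 0.04]]}}

```text
clock: 10.82
eef_pos: [0.5782, -0.1361, 0.1195]
tcp_rot: [[-1.0, -0.0, 0.001], [-0.0, 1.0, -0.0], [-0.001, -0.0, -1.0]]
force: [0.7, -0.6, 2.6]
width: 0.0503
finger_force: 31.8
```

Contact felt (+3 N). Opening, then rising straight up.

Call:
{"method": "step_hand", "body": {"plan": [[[0, 0, 0], 0, 0.053], [[0, 0, 0], 0, 0.056], [[0, 0, 0], 0, 0.06], [[0, 0, 0], 0, 0.065], [[0, 0, 0], 0, 0.07], [[0, 0, 0], 0, 0.075], [[0, 0, 0], 0, 0.075], [[0, 0, 0], 0, 0.075]]}}

```text
clock: 11.48
eef_pos: [0.5778, -0.1359, 0.1189]
tcp_rot: [[-1.0, -0.0, 0.0], [-0.0, 1.0, 0.0], [-0.0, 0.0, -1.0]]
force: [-0.4, -0.1, 0.9]
width: 0.0753
finger_force: 0.0
```

Call:
{"method": "step_hand", "body": {"plan": [[[0, 0, -0.01], 0, 0.075], [[0, 0, -0.02], 0, 0.075], [[0, 0, -0.03], 0, 0.075], [[0, 0, -0.03], 0, 0.075], [[0, 0, -0.03], 0, 0.075], [[0, 0, -0.03], 0, 0.075], [[0, 0, -0.03], 0, 0.075], [[0, 0, -0.03], 0, 0.075], [[0, 0, 0], 0, 0.075], [[0, 0, 0], 0, 0.075]]}}

```text
clock: 12.32
eef_pos: [0.5786, -0.1363, 0.332]
tcp_rot: [[-1.0, -0.0, 0.005], [-0.0, 1.0, -0.002], [-0.005, -0.002, -1.0]]
force: [-0.5, -0.9, -1.4]
width: 0.0746
finger_force: 0.0
```

Run:
```python
from h import *
s=bot.state();im=bot.get_image('wrist');sc=bot.get_image('scene')
T=np.eye(4);T[:3,:3]=s['tcp_rot'];T[:3,3]=s['eef_pos']; T=T@np.array(im['tool_from_camera'])
im['eye']=T[:3,3];im['attitude']=T[:3,:3]
import pickle;pickle.dump((im,sc),open('w4.pkl','wb'))
cv2.imwrite('pics/p2.png',np.hstack([cv2.resize(im['img'],(480,360)),cv2.resize(sc['img'][180:270,220:290],(280,360))]))
```

```text
(no output)
```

View pics/p2.png

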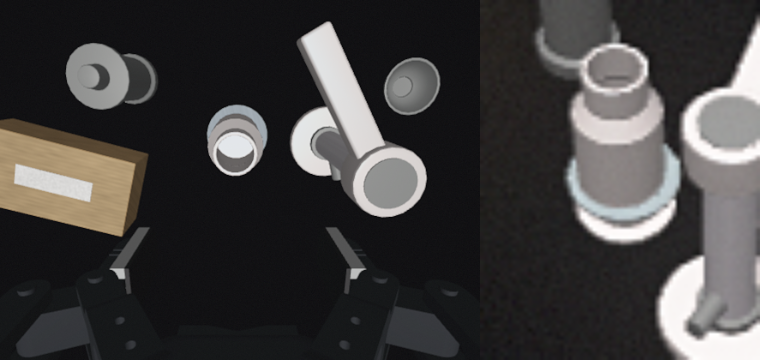

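The bottle stands upright and centred on the disc; its mouth is at wrist crop (236,154) and scene crop (615,68). Now I'll check its position, close the fingers and go to the pushing side of the bar, at about (0.480,0.020).

Run:
```python
from h import *
import pickle
im,sc=pickle.load(open('w4.pkl','rb'))
print('mouth',onz(im,(275.3,179.7),.165),onz(sc,(253.3,196.7),.165),tri(im,(275.3,179.7),sc,(253.3,196.7)))
print('hub',onz(im,(390*7/6,184*7/6),.235))
```

```text
mouth [ 0.57924556 -0.1379588   0.165     ] [ 0.57983593 -0.13483349  0.165     ] [ 0.57908589 -0.13729754  0.16263381]
hub [0.59209314 0.00193983 0.235     ]
```

Call:
{"method": "step_hand", "body": {"plan": [[[0.014, 0.026, 0], 0, 0.005], [[0.016, 0.026, 0], 0, 0.005], [[0.016, 0.026, 0], 0, 0.005], [[0.016, 0.026, 0], 0, 0.005], [[0.016, 0.026, 0], 0, 0.005], [[0.02, 0.026, 0], 0, 0.005], [[0, 0, 0.03], 0, 0.005], [[0, 0, 0.03], 0, 0.005], [[0, 0, 0.03], 0, 0.005], [[0, 0, 0.03], 0, 0.005], [[0, 0, 0.03], 0, 0.005], [[0, 0, 0], 0, 0.005], [[0, 0, 0], 0, 0.005]]}}

```text
clock: 13.5
eef_pos: [0.4777, 0.0204, 0.177]
tcp_rot: [[-1.0, -0.0, -0.006], [-0.0, 1.0, 0.001], [0.006, 0.001, -1.0]]
force: [0.1, 0.1, 1.3]
width: 0.0052
finger_force: 0.0
```

Mouth ≈ (0.579,-0.1365), target direction about -95.8°. I'll push along an arc and stop short at about -105° to measure.

Call:
{"method": "step_hand", "body": {"plan": [[[-0.0055, -0.009, 0], 0, 0.005], [[-0.0055, -0.009, 0], 0, 0.005], [[-0.0055, -0.009, 0], 0, 0.005], [[-0.0055, -0.009, 0], 0, 0.005], [[-0.0045, -0.009, 0], 0, 0.005], [[-0.0045, -0.009, 0], 0, 0.005], [[-0.0045, -0.009, 0], 0, 0.005], [[-0.0045, -0.009, 0], 0, 0.005], [[-0.0045, -0.008, 0], 0, 0.005], [[-0.006, -0.005, 0], 0, 0.005], [[-0.005, -0.004, 0], 0, 0.005], [[-0.005, -0.004, 0], 0, 0.005], [[-0.005, -0.004, 0], 0, 0.005], [[0, 0, 0], 0, 0.005], [[0, 0, 0], 0, 0.005]]}}

```text
clock: 14.75
eef_pos: [0.546, -0.0775, 0.179]
tcp_rot: [[-1.0, -0.0, 0.001], [-0.0, 1.0, -0.001], [-0.001, -0.001, -1.0]]
force: [0.6, 0.1, -1.0]
width: 0.0052
finger_force: 0.0
```

Create meas.py:
```python
from h import *
sc=bot.get_image('scene'); g=sc['img'].astype(int)
H=np.array([.593,.0035]); best=[]
# bar top face: bright white pixels in the scene view, cast on z=.225, kept to the annulus beyond the hub
v,u=np.nonzero((g.min(2)>185)&(np.arange(420)[:,None]<230))
P=np.array([onz(sc,(a,b),.225)[:2] for a,b in zip(u,v) if 200<a<320 and b>150])
r=np.hypot(*(P-H).T); a=np.degrees(np.arctan2(P[:,1]-H[1],P[:,0]-H[0]))
k=(r>.045)&(r<.155)&(a<-80)&(a>-160)
Q=P[k]; med=np.median(a[k]); k2=np.abs(a[k]-med)<14; Q=Q[k2]
L=cv2.fitLine(Q.astype(np.float32),cv2.DIST_HUBER,0,1e-3,1e-3).ravel()
d=L[:2]*np.sign(L[:2]@(L[2:]-H)); 
print(len(Q),'median ang',med,'mean',np.degrees(np.arctan2(*(Q.mean(0)-H)[::-1])),'line ang',np.degrees(np.arctan2(d[1],d[0])),'rmax',np.sort(r[k][k2])[-5])
o=H+.14*(Q.mean(0)-H)/np.linalg.norm(Q.mean(0)-H); print('outlet',o,'target mouth .579,-.1365')
c=sc['img'][150:270,200:320]; cv2.imwrite('pics/m.png',cv2.resize(c,(600,600),interpolation=cv2.INTER_CUBIC))
```

```bash
python3 meas.py
```

```text
247 median ang -102.40765924011362 mean -102.7231879661441 line ang -102.92012733463622 rmax 0.1437195026953838
outlet [ 0.56216626 -0.13306237] target mouth .579,-.1365
```

View pics/m.png

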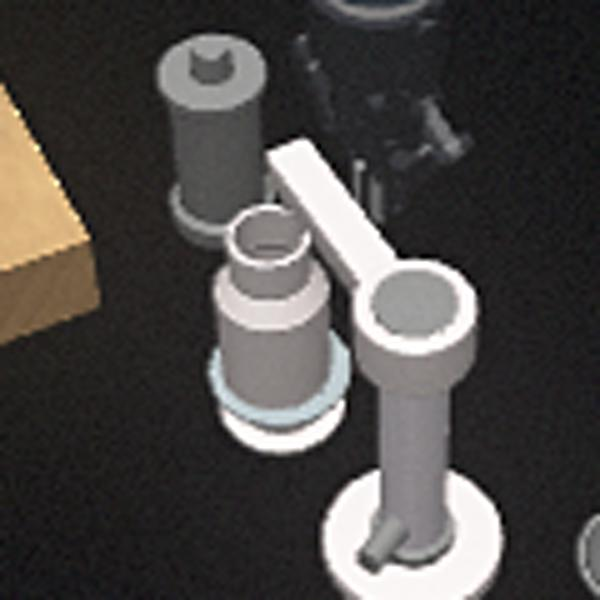

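The bar is at about -102.8° and needs ~7.5° more, which is about 11 mm at the finger. The bottle is still upright on the disc. Nudging on and measuring.

Call:
{"method": "step_hand", "body": {"plan": [[[-0.003, 0, 0], 0, 0.005], [[-0.003, -0.001, 0], 0, 0.005], [[-0.003, 0, 0], 0, 0.005], [[0, 0, 0], 0, 0.005], [[0, 0, 0], 0, 0.005], [[0, 0, 0], 0, 0.005]]}}

```text
clock: 15.3
eef_pos: [0.5547, -0.0778, 0.179]
tcp_rot: [[-1.0, -0.0, 0.001], [-0.0, 1.0, 0.0], [-0.001, 0.0, -1.0]]
force: [0.4, -0.6, -0.2]
width: 0.0049
finger_force: 0.0
```

```bash
python3 meas.py
```

```text
248 median ang -97.5976047974385 mean -97.6935244109198 line ang -97.79240313164765 rmax 0.1441086112830883
outlet [ 0.57425761 -0.13523977] target mouth .579,-.1365
```

Call:
{"method": "step_hand", "body": {"plan": [[[-0.002, 0, 0], 0, 0.005], [[-0.0015, 0, 0], 0, 0.005], [[0, 0, 0], 0, 0.005], [[0, 0, 0], 0, 0.005], [[0, 0, 0], 0, 0.005]]}}

```text
clock: 15.77
eef_pos: [0.5578, -0.078, 0.1789]
tcp_rot: [[-1.0, -0.0, 0.0], [-0.0, 1.0, 0.0], [-0.0, 0.0, -1.0]]
force: [-0.9, -0.5, -0.0]
width: 0.0052
finger_force: 0.7
```

```bash
python3 meas.py
```

```text
246 median ang -95.66038092358126 mean -95.41198717085774 line ang -95.7570886157556 rmax 0.14386750090650824
outlet [ 0.57979568 -0.13587592] target mouth .579,-.1365
```

Call:
{"method": "step_hand", "body": {"plan": [[[0.005, 0, 0], 0, 0.005], [[0.015, 0, 0], 0, 0.005], [[0.02, 0, 0], 0, 0.005], [[0.02, 0, 0], 0, 0.005], [[0, 0, -0.03], 0, 0.005], [[0, 0, -0.03], 0, 0.005], [[0, 0, -0.03], 0, 0.005], [[0, 0, -0.03], 0, 0.005], [[0, 0, -0.03], 0, 0.005], [[0, 0, 0], 0, 0.005], [[0, 0, 0], 0, 0.005]]}}

```text
clock: 16.73
eef_pos: [0.4988, -0.0781, 0.3309]
tcp_rot: [[-1.0, -0.0, 0.005], [-0.0, 1.0, -0.001], [-0.005, -0.001, -1.0]]
force: [-0.1, 0.1, -0.5]
width: 0.0051
finger_force: 0.0
```

```bash
python3 meas.py
```

Run:
```python
from h import *
s=bot.state();im=bot.get_image('wrist');sc=bot.get_image('scene')
T=np.eye(4);T[:3,:3]=s['tcp_rot'];T[:3,3]=s['eef_pos']; T=T@np.array(im['tool_from_camera'])
im['eye']=T[:3,3];im['attitude']=T[:3,:3]
for p in((.593,.0035,.235),(.579,-.1365,.225),(.579,-.1365,.165)): print(proj(im,p))
cv2.imwrite('pics/f.png',np.hstack([im['img'][::1,:][:,0:400],cv2.resize(sc['img'][150:276,200:320],(400,420))]))
```

```text
246 median ang -95.66038092358126 mean -95.40739489749022 line ang -95.8759341584413 rmax 0.14355736815102488
outlet [ 0.57980685 -0.13587697] target mouth .579,-.1365
[374.44454725 309.92744804]
[207.33476037 288.85032026]
[218.20094484 259.70823363]
```

View pics/f.png

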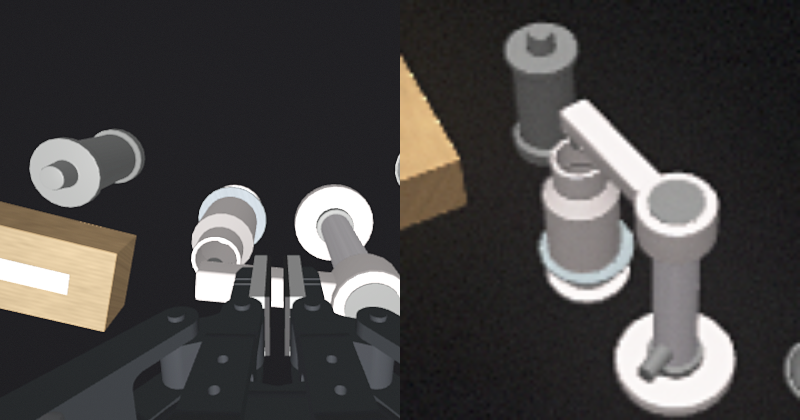

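The final view shows the spout arm over the bottle mouth, with the estimated outlet about 1 mm from the mouth centre. The bottle is upright on the disc and the gripper is clear, so I'm handing in.

```bash
python3 -c "
from workcell import bot
print(bot.job_done())"
```

```text
the job is handed in; nothing more can be done
None
```

The job is handed in, with no verdict returned: the bottle stands upright on the middle of the stand, the spout outlet measures about 1 mm from the mouth centre, and the robot is clear of everything.

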